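Close up the dish incubator

ROBOT

A 6-joint arm with a two-finger parallel gripper is mounted at the origin on the work surface. World frame = base frame: x ahead of the robot, y to its left, z up, the work surface at z = 0. Lengths are in m, angles in rad, forces in N, time in s.
With the tool pointing down it reaches from about 0.375 to 0.9 m from the base axis. Payload 3.1 kg.
Tool frame: the origin (TCP) lies on the mounting face of the last link; the fingertips stand 173 mm ahead of it and the grasp point (between the pads) lies 155 mm ahead of it (manip.grip_depth is the distance from the TCP to the grasp point, in m); z points along the fingers, y is the direction in which the jaws open and shut (so a half turn about z gives the same grasp; the last joint's range is limited). The gripper opens to 85 mm and grips with 20 to 120 N. Pads are 22 mm wide; open, the fingers measure 114 mm over their backs; the gripper's body (76 mm by 85 mm) begins 54 mm behind the grasp point. The pads swing forward as they close: fully open they stand 13 mm farther back than shut.
Start: joints at [1.159, 0.527, 1.433, -0, 1.181, -0.178], TCP at [0.144, 0.608, 0.405] pointing down, gripper open.
Joint ranges: [-3.08, 3.08], [-0.75, 2.2], [0.22, 2.44], [-1.43, 4.57], [0, 2.65], [-2.85, 2.85]. Speed limits (rad/s): [2.79, 2.79, 3.14, 3.14, 3.14, 3.14].

INTERFACE

Orientations are given as a unit quaternion [x, y, z, w].
In Python, from rig import manip, imaging, ticket gives the robot as it stands.
- The arm moves only by the shell command python3 -m jog 'ROWS' [OPENING] [FORCE]. ROWS is a JSON object of lists of equal length, an entry for each row: "xyz": the shift along the tool's x, y, z scaled (see below), a list of three; "turn": the turn, a rotation vector about the tool's x, y, z scaled (see below), a list of three. In form: {"xyz": [[tx, ty, tz], ...], "turn": [[wx, wy, wz], ...]}. A call has 1 to 20 rows; each row is the pose to reach, as a shift and turn from the pose measured when the call began, along the tool's axes at that moment; what a row does not reach only later rows make up. The controller multiplies each number of a shift by 8 cm and each number of a turn by pi/2 rad. A row lasts 1/12 s, in which the tool goes at most 41.7 mm and 7.16 degrees, less where a joint would pass 70% of its speed; a pose out of reach is approached as far as the arm can. A call with a number of a shift or a turn outside -1 to 1 is refused whole. A call with a gripper value outside its range is refused whole. OPENING is the gripper command: -1 is shut, 1 is fully open, values between are in proportion, set as the call begins (- or left out, the last holds). The fingers move at their own pace and stop on an object; FORCE is the grip in N (left out, the last holds). Time passes only in rows, so rows that repeat a pose let the fingers close. It gives the time, the measured TCP pose, the force and the opening at its end, in the units of the state.
- manip.state(): the state, without advancing time (a new reading comes with each control period).
- imaging.grab_frame(name): name is "scene" or "side" or "wrist"; returns the picture (420x560x3 uint8, red, green, blue); there is no depth.
- imaging.camera_info(name): a dict with "mtx" (3x3 intrinsics, pixels), "distortion" ([k1, k2, p1, p2, k3] as OpenCV has them; the pictures are not rectified), "extrinsics" (4x4, takes a point from camera to world coordinates); the wrist camera has in their place "T_tool_cam" (4x4, takes a point from camera to tool coordinates, whose origin is the TCP and whose axes are the flange's). Camera axes: x right, y up, looking along -z (the intrinsics and any distortion apply to the point x, -y, -z); pixel columns grow to the right and rows downward; lengths in m; the calibration is good to about 2 mm. A picture is of the moment at which its call begins: read the wrist's pose just before it. camera_info takes no time and is no camera call.
- ticket.finish_job(): hands the job in, once; it reports no verdict.
The state is a dict: "t": time; "q": joint angles; "joint_vel": joint speeds; "joint_efforts": joint torques, N m; "ee_pos": TCP position; "ee_rot": TCP orientation; "force": force on the tool from outside, world axes, zero at the start; "torque": the same for the moment, N m; "opening": finger opening in m.
Only numpy, scipy, OpenCV 4.12 (cv2) and the standard library are available. Lean on these libraries where they do the work, as an engineer would, in place of code of your own. Each camera call takes 0.05 s, during which the arm holds its last target. There are 200 camera calls.

TASK

Close up the small dish incubator on the bench by pushing with the fingertips: first push both dish carriers fully home into their bays, so that their fronts are flush with the front of the incubator, and only then push the door fully shut, without slamming it. The carriers are not to be lifted, tipped or pulled out, and the other things on the bench stay where they are.

Things in the scene. Friction and masses are not known exactly. Their poses are not given: they have to be found in the camera images.
- incubator: low white benchtop dish incubator, fixed, 220 deep (its x) x 230 wide (its y) x 110 high, clear window in the roof. Origin at the centre of its underside; +x points to its rear, +y to its left seen from the robot. Open front plane at x = -110 mm. Two bays side by side, 99 wide, centred on y = +53.5 and -53.5, an 8 mm wall between; bay floor 20 mm above the bench, roof underside at 90
- left_front (a point): middle of the front face of the left carrier, 47.5 mm above the bench. This face is the upright steel front wall: 92 wide, 3 thick, 20 to 75 mm above the bench, looking out of the incubator. It starts 20 to 50 mm out of the front plane; a stop in the bay halts the carrier when the face is flush (1 mm behind the plane). x of the point points into the bay, z up
- right_front (a point): the same point of the identical right carrier in the right bay; it sticks out by its own amount
- carrier_left: left dish carrier: loose bare-steel tray 160 long, 92 wide, about 0.35 kg, two dishes clipped in it; slides on the floor of the left bay with 3.5 mm play each side. Origin at the centre of its underside, 80 mm behind left_front
- carrier_right: the identical right dish carrier, in the right bay; origin at the centre of its underside, 80 mm behind right_front
- door (a joint): angle of the incubator's white door, hinged upright at the front left edge: 0 shut, 1.57 straight out towards the robot, 1.9 its limit; starts at 1.45 to 1.85. Swings with light friction (0.05 N m), no spring or latch, stays where left. Shut, its inner face is 8 mm in front of the front plane
- door_hinge (a point): point on the upright hinge axis, at the left end of the inner face of the door, 60 mm above the bench; in the incubator frame at x = -118, y = +115 mm. It turns with the door: its -y axis runs from the hinge along the door to the free edge, its -x axis points out of the outer face
- door_face (a point): point on the outer face of the door, 130 mm from the hinge, 60 mm above the bench, axes as door_hinge. Door 230 wide, 14 thick, 12 to 108 mm above the bench. An upright steel pull handle, 60 high, standing 24 mm off the outer face, is 205 mm from the hinge
- bottle: amber glass screw-cap bottle, 60 dia x 130 high, standing left of the incubator close to its side wall. Origin at the centre of its underside. A bystander
- dish_stack: stack of three clear culture dishes, 92 dia x 43 high, standing right of the incubator. Origin at the centre of its underside. A bystander
- tip_box: open grey plastic box with six compartments, 90 x 120 x 50 high, standing to the right, in front of the incubator. Origin at the centre of its underside. A bystander
- beaker: small glass beaker 64 dia x 80 high, right of the incubator behind the stack of dishes. Origin at the centre of its underside. A bystander
- jar: white plastic jar 52 dia x 60 high, left of the incubator, beyond the amber bottle. Origin at the centre of its underside. A bystander
- tube_rack: white tube rack 80 x 160 x 97 high with capped tubes, well left of the incubator. Origin at the centre of its underside. A bystander

How it is judged:
On the way, in this order (a step that is already met when the one before it is completed fails the run):
1. both carriers are home (fronts within 6 mm of the front plane) while the door still stands open (x of each of left_front, right_front in the frame of incubator above -0.116 m and value of joint door above 0.6 rad), for 0.2 s.
2. the door is shut (value of joint door below 0.05 rad), for 0.2 s.
At the end, for the whole second after the job is handed in: Both carriers stick out no more than 6 mm from the front plane of the incubator and are at rest, and the door is shut to within 0.05 rad (x of each of left_front, right_front in the frame of incubator above -0.116 m and value of joint door below 0.05 rad and linear speed of each of carrier_left, carrier_right below 0.02 m/s); the robot touches nothing.
It fails at once if a carrier is lifted (its front more than 15 mm) or tipped (over 0.2 rad) (height (world z) of any of left_front, right_front above 0.0625 m or angle between any of left_front, right_front's own z axis and vertical above 0.2 rad).
It fails at once if a carrier is pulled out, over 75 mm from the front plane (x of any of left_front, right_front in the frame of incubator below -0.185 m).
It fails at once if the door is swung to (under 0.6 rad) while a carrier still sticks out more than 8 mm (value of joint door below 0.6 rad and x of any of left_front, right_front in the frame of incubator below -0.118 m).
It fails at once if the door is slammed (closing faster than 2 rad/s) (velocity of joint door below -2 rad/s).
It fails at once if a bystander is moved more than 25 mm or lifted (distance of any of bottle, dish_stack, tip_box, beaker, jar, tube_rack from where it was at the start of the episode above 0.025 m).
It also fails if it takes over 58 s, if anything falls off the work surface, if the arm or the gripper's body presses on something with over 40 N, if the wrist force passes 120 N, or if a joint passes its speed limit or range.

## Working session

There is one attempt and no reset: what is moved stays moved. The work goes in short steps, Python scripts to look and compute and a shell command to move; the robot and the scene stay as the last step left them, time stands still between calls to the robot, and variables do not carry over. Pictures are saved under pics/ and viewed, on a budget of 10 in all, crops included, one or two more only if the job needs it, and the job is handed in when it is done.

```bash
mkdir -p pics; ls
python3 - <<'E'
from rig import manip, imaging
import cv2, numpy as np
print(manip.state())
for n in ("scene","side"):
    cv2.imwrite(f"pics/{n}0.png", imaging.grab_frame(n)[...,::-1])
for n in ("scene","side","wrist"): print(n, imaging.camera_info(n))
E
```

```text
pics
{'t': 0.0, 'q': array([ 1.15953763e+00,  5.28417853e-01,  1.43397244e+00,  2.74763889e-05,
        1.18140138e+00, -1.78495639e-01]), 'joint_vel': array([-8.24290336e-04,  2.95587547e-04,  9.74722014e-04,  1.38219725e-03,
       -1.03332717e-05,  1.41233546e-03]), 'joint_efforts': array([-7.82553307e-04, -4.42352986e+01, -1.78023201e+01, -1.21314856e-04,
        8.24723917e-03,  1.09750025e-05]), 'ee_pos': array([0.14397937, 0.60780271, 0.40374059]), 'ee_rot': array([ 1.16124105e-01,  9.93234103e-01, -1.04836223e-03, -3.31698273e-04]), 'force': array([0.1619    , 0.63020105, 0.77596317]), 'torque': array([-0.00067535, -0.05445709,  0.03707401]), 'opening': 0.0852267783777059}
scene {'mtx': array([[414.42809662,   0.        , 277.15317165],
       [  0.        , 414.42809662, 213.7058501 ],
       [  0.        ,   0.        ,   1.        ]]), 'distortion': array([-0.12251169,  0.        ,  0.        ,  0.        ,  0.        ]), 'extrinsics': array([[-0.39330514, -0.75834838,  0.51982573,  1.19354738],
       [ 0.91939388, -0.32126944,  0.22693794,  0.31338802],
       [-0.005093
[... 530 characters left out ...]
.53217627,  0.65293362],
       [ 0.        ,  0.        ,  0.        ,  1.        ]])}
wrist {'mtx': array([[342.71678278,   0.        , 285.2739701 ],
       [  0.        , 342.71678278, 212.3757794 ],
       [  0.        ,   0.        ,   1.        ]]), 'distortion': array([-0.06144974,  0.        ,  0.        ,  0.        ,  0.        ]), 'T_tool_cam': array([[ 4.99704371e-05,  9.54782086e-01,  2.97306519e-01,
         7.51695680e-02],
       [ 9.99999754e-01, -2.55741186e-04,  6.53220382e-04,
        -4.17583504e-05],
       [ 6.99716640e-04,  2.97306413e-01, -9.54781864e-01,
         2.98708952e-02],
       [ 0.00000000e+00,  0.00000000e+00,  0.00000000e+00,
         1.00000000e+00]])}
```

View pics/scene0.png

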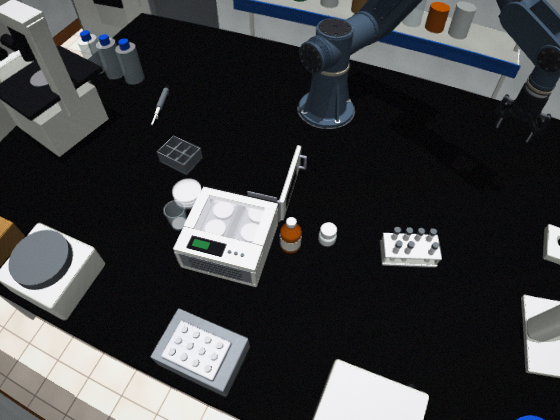

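View pics/side0.png

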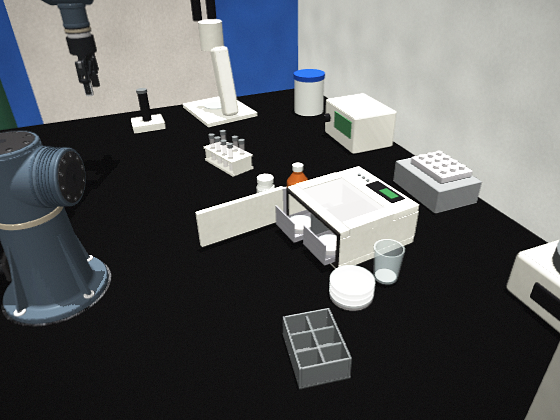

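The scene view shows the incubator around (225,235), with its open door around (290,180). In the side view the door is at (240,215) and the carrier fronts at about (293,222) and (320,243). I'll zoom in to pick corners.

Run:
```python
import cv2
def crop(n,x,y,w,h,k):
    a=cv2.imread(f"pics/{n}0.png")[y:y+h,x:x+w]
    a=cv2.resize(a,None,fx=k,fy=k,interpolation=cv2.INTER_CUBIC)
    for i in range(0,w,10):
        cv2.line(a,(i*k,0),(i*k,4 if i%50 else 12),(0,255,255),1)
        if i%20==0: cv2.putText(a,str(x+i),(i*k,22),0,.35,(0,255,255),1)
    for j in range(0,h,10):
        cv2.line(a,(0,j*k),(4,j*k),(0,255,255),1)
        if j%20==0: cv2.putText(a,str(y+j),(6,j*k+4),0,.35,(0,255,255),1)
    cv2.imwrite(f"pics/{n}_c.png",a)
crop("side",190,160,235,110,3); crop("scene",165,140,150,148,4)
```

```text
(no output)
```

View pics/side_c.png

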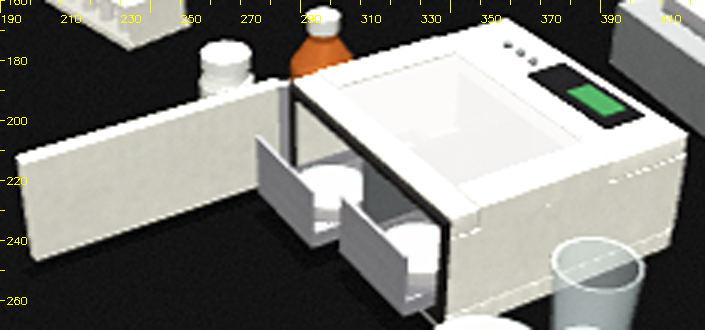

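View pics/scene_c.png

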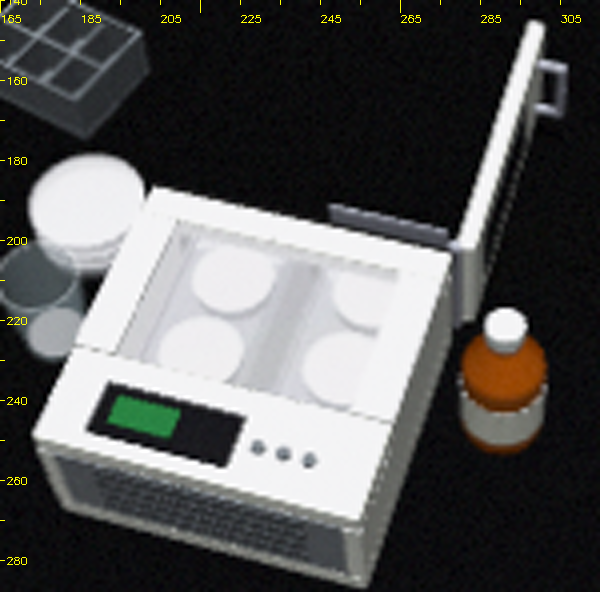

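```bash
cat > cal.py <<'E'
from rig import manip, imaging
import cv2, numpy as np
from scipy.optimize import least_squares
from scipy.spatial.transform import Rotation as R
CI={n:imaging.camera_info(n) for n in ("scene","side")}
def cvext(T):  # cam->world GL  to cv world->cam
    T=T@np.diag([1,-1,-1,1.]); Ti=np.linalg.inv(T); return Ti[:3,:3],Ti[:3,3]
def proj(n,P):
    r,t=cvext(CI[n]["extrinsics"]); return cv2.projectPoints(np.atleast_2d(np.float64(P)),cv2.Rodrigues(r)[0],t,CI[n]["mtx"],CI[n]["distortion"])[0][:,0]
def ray(n,uv):
    T=CI[n]["extrinsics"]; p=cv2.undistortPoints(np.float64([[uv]]),CI[n]["mtx"],CI[n]["distortion"])[0,0]
    d=T[:3,:3]@[p[0],-p[1],-1]; return T[:3,3],d/np.linalg.norm(d)
def tri(a,b):
    (o1,d1),(o2,d2)=ray("scene",a),ray("side",b)
    s=np.linalg.lstsq(np.c_[d1,-d2],o2-o1,rcond=None)[0]; p,q=o1+s[0]*d1,o2+s[1]*d2
    return (p+q)/2, np.linalg.norm(p-q)
def atz(n,uv,z):
    o,d=ray(n,uv); return o+d*(z-o[2])/d[2]
E
cat > fit.py <<'E'
from cal import *
np.set_printoptions(precision=4,suppress=True)
for k,a,b in [("roofFR",(203.25,186.75),(339,232.7)),("roofFL",(277.5,203.5),(287.7,187.3)),("roofRL",(253.75,269.5),(359.3,166.7)),("roofRR",(173.75,249),(419,205)),
 ("doorfree",(297,145.5),(196,211.7)),("botcap",(291.3,221),(297.5,166.5)),("stack",(187,189),(352,282)),("leftTL",(276.5,198.5),(275.7,205))]:
    print(k,*tri(a,b))
obs=[]
def add(n,f,u): obs.append((n,f,np.array(u)))
def inc(v,p): c,s=np.cos(v[2]),np.sin(v[2]); return [v[0]+c*p[0]-s*p[1],v[1]+s*p[0]+c*p[1],p[2]]
def fixed(p): return lambda v: inc(v,p)
def door(l,o,z): # l along from hinge, o out of outer face; inner face o=0
    def f(v):
        a=v[3]; # shut: along -y ; opens toward -x
        d=np.array([-np.sin(a),-np.cos(a)]); n=np.array([-np.cos(a),np.sin(a)])
        p=np.array([-.118,.115])+l*d+o*n; return inc(v,[p[0],p[1],z])
    return f
def car(i,yo,z): return lambda v: inc(v,[-.11-v[4+i],(.0535,-.0535)[i]+v[6+i]+yo,z])
for p,a,b in [((-.11,-.115,.11),(203.25,186.75),(339,232.7)),((-.11,.115,.11),(277.5,203.5),(287.7,187.3)),((.11,.115,.11),(253.75,269.5),(359.3,166.7)),((.11,-.115,.11),(173.75,249),(419,205))]:
    add("scene",fixed(p),a); add("side",fixed(p),b)
add("scene",door(.23,0,.108),(297,145.5)); add("side",door(.23,0,.108),(196,211.7)); add("side",door(.23,0,.012),(202.3,247))
add("scene",door(.23,.014,.108),(301.2,146.2))
add("side",car(0,.046,.075),(275.7,205));add("side",car(0,-.046,.02),(294.7,242.7));add("side",car(0,.046,.02),(277,220))
add("scene",car(0,-.046,.075),(247.3,191));
add("side",car(1,.046,.075),(303.7,225.7));add("side",car(1,-.046,.02),(326,265));add("side",car(1,-.046,.075),(325,246))
def res(v): return np.r_[np.concatenate([proj(n,f(v))[0]-u for n,f,u in obs]),v[6:]/.003]
s=least_squares(res,[.55,.1,0,1.6,.03,.03,0,0],loss="soft_l1")
v=s.x; print("v",v); print(res(v)[:-2].reshape(-1,2).round(1).tolist())
print("L",inc(v,[-.11-v[4],.0535+v[6],.0475]),"R",inc(v,[-.11-v[5],-.0535+v[7],.0475]))
for l in(0,.13,.23): print("door outer",l,door(l,.014,.06)(v))
for u in [(172,137),(202,152),(187,172),(158,157)]: print("tip",atz("scene",u,.05))
E
python3 fit.py
```

```text
roofFR [ 0.585  -0.189   0.1054] 0.001523017308620067
roofFL [0.5572 0.0361 0.105 ] 0.001864615260901598
roofRL [0.7748 0.062  0.1059] 0.0030970046528531548
roofRR [ 0.8038 -0.1611  0.1051] 0.00315500166243873
doorfree [0.3224 0.0058 0.1081] 0.0051809037865505544
botcap [0.6097 0.0987 0.1235] 0.0034767696727897846
stack [ 0.5732 -0.2689  0.0387] 0.004527812404076275
leftTL [0.5184 0.0174 0.0725] 0.0009088660692950043
v [ 0.6804 -0.0639  0.1188  1.5497  0.0411  0.0263 -0.0005 -0.0031]
[[-0.6, -1.4], [0.8, -1.1], [0.1, -0.6], [-0.4, -2.1], [-0.3, 0.2], [-0.3, -1.8], [-2.1, -1.4], [0.4, -1.0], [0.2, -0.8], [0.9, 1.0], [-0.5, -0.7], [0.3, -0.7], [0.3, -0.6], [-0.2, -1.1], [-0.4, 2.7], [-0.3, 0.1], [0.0, -1.3], [-1.2, 0.4], [0.6, -0.5]]
L [np.float64(0.5240464834311309), np.float64(-0.029158034663060307), 0.0475] R [np.float64(0.5517144535433), np.float64(-0.13625184357625955), 0.0475]
door outer 0 [np.float64(0.5476243312835414), np.float64(0.05017284475808172), 0.06]
door outer 0.13 [np.float64(0.41889392035099154), np.float64(0.032048791648005656), 0.06]
door outer 0.23 [np.float64(0.3198705273259532), np.float64(0.018107212332562544), 0.06]
tip [ 0.4003 -0.4267  0.05  ]
tip [ 0.4225 -0.2947  0.05  ]
tip [ 0.5178 -0.2967  0.05  ]
tip [ 0.4985 -0.421   0.05  ]
```

```bash
python3 -m jog '{"xyz":[[-0.3,-0.5,0],[-0.7,-1,0],[-0.7,-1,0],[-0.7,-1,0]],"turn":[[0,0,-0.07],[0,0,-0.15],[0,0,-0.224],[0,0,-0.224]]}' -1 40
for i in 1 2 3 ; do python3 -m jog '{"xyz":[[-0.4,-0.5,0],[-0.7,-1,0],[-0.7,-1,0]],"turn":[[0,0,0],[0,0,0],[0,0,0]]}' >/dev/null; done
for i in 1 2 3 4 5 ; do python3 -m jog '{"xyz":[[0,-0.5,0],[0,-1,0],[0,-1,0]],"turn":[[0,0,0],[0,0,0],[0,0,0]]}' ; done
cat > where.py <<'E'
from cal import *
np.set_printoptions(precision=4,suppress=True)
c=np.array([.6804,-.0639]); A=R.from_euler("z",.1188)
s=manip.state(); r=R.from_quat(s["ee_rot"]); p=s["ee_pos"]; tip=p+r.apply([0,0,.173])
f=lambda q: A.inv().apply(q-np.r_[c,0])
print("t",round(s["t"],2),"TCP inc",f(p),"tip inc",f(tip),"F",A.inv().apply(s["force"]),"open",s["opening"])
print("tool axes in inc (cols)\n",(A.inv()*r).as_matrix(),"q",s["q"])
E
python3 where.py
```

```text
t: 0.43
ee_pos: [0.1807, 0.5141, 0.4033]
ee_rot: [-0.06, 0.998, -0.003, -0.001]
force: [0.1, -0.3, -0.7]
opening: 0.0392
t: 1.43
ee_pos: [0.3925, 0.2064, 0.4051]
ee_rot: [-0.049, 0.999, -0.005, 0.001]
force: [-0.6, 0.9, 0.2]
opening: 0.0001
t: 1.68
ee_pos: [0.4022, 0.1227, 0.406]
ee_rot: [-0.045, 0.999, -0.006, 0.002]
force: [-0.2, 0.3, -0.2]
opening: -0.0002
t: 1.93
ee_pos: [0.4118, 0.0386, 0.4076]
ee_rot: [-0.041, 0.999, -0.008, 0.003]
force: [1.2, -0.1, -0.2]
opening: 0.0
t: 2.18
ee_pos: [0.421, -0.0458, 0.4095]
ee_rot: [-0.037, 0.999, -0.01, 0.006]
force: [0.1, 0.2, 0.2]
opening: -0.0001
t: 2.43
ee_pos: [0.4298, -0.1304, 0.4119]
ee_rot: [-0.034, 0.999, -0.012, 0.008]
force: [1.4, 0.8, 1.0]
opening: -0.0003
t 2.43 TCP inc [-0.2567 -0.0363  0.4119] tip inc [-0.2542 -0.0409  0.2389] F [1.5331 0.6196 1.0162] open -0.0003339641011228891
tool axes in inc (cols)
 [[-0.9986  0.0505  0.0147]
 [ 0.0501  0.9984 -0.0261]
 [-0.016  -0.0254 -0.9996]] q [-0.541   0.2771  1.8535 -0.014   0.9835 -2.1726]
```

```bash
cat > goto.py <<'E'
import sys
from where import *
def goto(tip_inc,tilt,yaw=0):  # tilt deg, tip leaning to +inc x ; yaw deg of tool about vertical
    t,w=np.radians(tilt),yaw
    y=np.array([0,1,0]); z=np.array([np.sin(t),0,-np.cos(t)]); M=np.c_[np.cross(y,z),y,z]
    Rt=A*R.from_euler("z",w,degrees=True)*R.from_matrix(M)
    pt=A.apply(tip_inc)+np.r_[c,0]-Rt.apply([0,0,.173])
    print("-> xyz",r.inv().apply(pt-p)/.08,"turn",(r.inv()*Rt).as_rotvec()/(np.pi/2))
a=list(map(float,sys.argv[1:])); goto(a[:3],*a[3:])
E
python3 goto.py -.185 -.0535 .2 15|tail -1
```

```text
-> xyz [-0.3382 -0.183   0.5697] turn [-0.0205 -0.1569 -0.0297]
```

```bash
python3 -m jog '{"xyz":[[-0.1,-0.1,0.2],[-0.2,-0.18,0.4],[-0.34,-0.18,0.57],[-0.34,-0.18,0.57],[-0.34,-0.18,0.57]],"turn":[[-0.02,-0.06,-0.03],[-0.02,-0.11,-0.03],[-0.02,-0.157,-0.03],[-0.02,-0.157,-0.03],[-0.02,-0.157,-0.03]]}'
python3 where.py;python3 goto.py -.185 -.0535 .12 15|tail -1; python3 goto.py -.185 -.0535 .055 15|tail -1
python3 - <<'E'
from rig import imaging; import cv2
cv2.imwrite("pics/s1.png",cv2.resize(imaging.grab_frame("side")[120:300,180:440,::-1],None,fx=3,fy=3,interpolation=cv2.INTER_CUBIC))
E
```

```text
t: 2.85
ee_pos: [0.4591, -0.1429, 0.3663]
ee_rot: [-0.059, 0.99, 0.009, 0.129]
force: [-0.4, 0.0, 0.4]
opening: 0.0002
t 2.85 TCP inc [-0.2292 -0.0522  0.3663] tip inc [-0.1849 -0.0519  0.1991] F [-0.3527  0.0587  0.3857] open 0.00015213156479025006
tool axes in inc (cols)
 [[-0.9667 -0.0001  0.256 ]
 [ 0.0005  1.      0.002 ]
 [-0.256   0.002  -0.9667]] q [-0.5788  0.3649  1.8985  0.2618  0.6961 -2.4543]
-> xyz [ 0.2611 -0.0181  0.9554] turn [ 0.0013 -0.0018 -0.0003]
-> xyz [ 0.4691 -0.0197  1.7408] turn [ 0.0013 -0.0018 -0.0003]
```

View pics/s1.png

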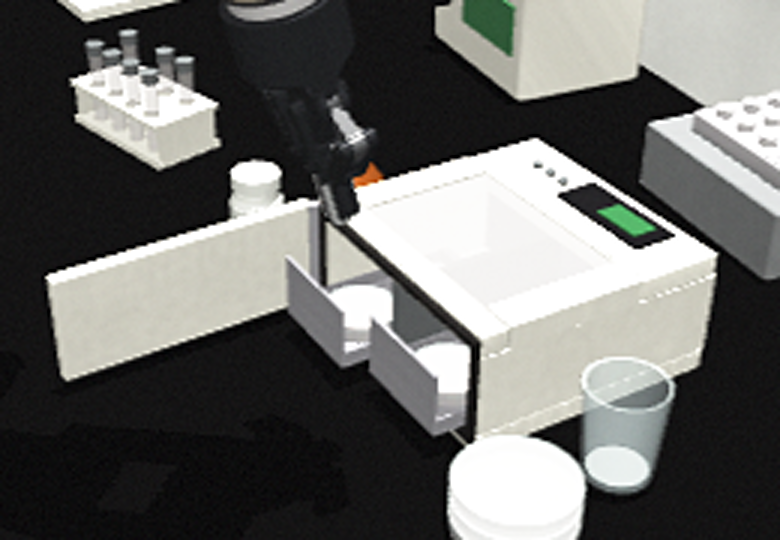

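The gripper is tilted, with its tip at crop (340,218), above and in front of the right carrier. Next I descend and push, in small rows.

```bash
python3 -m jog '{"xyz":[[0.13,0,0.5],[0.26,-0.02,0.95],[0.26,-0.02,0.95]],"turn":[[0,0,0],[0,0,0],[0,0,0]]}' >/dev/null
python3 -m jog '{"xyz":[[0.1,0,0.4],[0.21,0,0.78],[0.21,0,0.78],[0.21,0,0.78]],"turn":[[0,0,0],[0,0,0],[0,0,0],[0,0,0]]}'
python3 where.py;python3 goto.py -.15 -.0535 .055 15|tail -1;python3 goto.py -.125 -.0535 .055 15|tail -1; python3 -c "
from where import *
print(proj('side',tip),proj('scene',tip))"|tail -1
```

```text
t: 3.48
ee_pos: [0.4566, -0.1419, 0.2187]
ee_rot: [-0.059, 0.991, 0.014, 0.123]
force: [-1.3, 0.2, 1.2]
opening: -0.0003
t 3.48 TCP inc [-0.2315 -0.051   0.2187] tip inc [-0.1891 -0.0488  0.051 ] F [-1.2463  0.3866  1.2209] open -0.0002976138953946226
tool axes in inc (cols)
 [[-0.9695 -0.0017  0.2451]
 [ 0.0014  0.9999  0.0127]
 [-0.2451  0.0126 -0.9694]] q [-0.5804  0.6596  2.0082  0.5349  0.3347 -2.7648]
-> xyz [-0.4556 -0.032   0.0711] turn [ 0.0081 -0.009  -0.001 ]
-> xyz [-0.7586 -0.0326  0.1477] turn [ 0.0081 -0.009  -0.001 ]
[[291.9183 248.5232]] [[234.5703 182.6221]]
```

```bash
python3 -m jog '{"xyz":[[-0.1,-0.01,0],[-0.2,-0.02,0.02],[-0.27,-0.03,0.04],[-0.34,-0.03,0.05],[-0.41,-0.03,0.06],[-0.48,-0.03,0.08],[-0.55,-0.03,0.1],[-0.6,-0.03,0.11],[-0.6,-0.03,0.11]],"turn":[[0,0,0],[0,0,0],[0,0,0],[0,0,0],[0,0,0],[0,0,0],[0,0,0],[0,0,0],[0,0,0]]}'
python3 where.py;python3 goto.py -.115 -.0535 .055 15|tail -1
```

```text
t: 4.23
ee_pos: [0.5055, -0.1382, 0.2219]
ee_rot: [-0.059, 0.991, 0.014, 0.123]
force: [-1.6, 0.7, -0.4]
opening: -0.0005
t 4.23 TCP inc [-0.1825 -0.0531  0.2219] tip inc [-0.1402 -0.0508  0.0542] F [-1.4672  0.841  -0.3609] open -0.0004865963218352405
tool axes in inc (cols)
 [[-0.9696 -0.0024  0.2447]
 [ 0.0009  0.9999  0.0133]
 [-0.2447  0.0131 -0.9695]] q [-0.5181  0.6768  1.893   0.4036  0.4092 -2.5667]
-> xyz [-0.2761 -0.0062  0.0673] turn [ 0.0085 -0.0093 -0.0007]
```

Continuing slowly until the force rises at the stop.

```bash
python3 -m jog '{"xyz":[[-0.05,0,0.01],[-0.1,0,0.02],[-0.15,0,0.03],[-0.2,0,0.04],[-0.2,0,0.04]],"turn":[[0,0,0],[0,0,0],[0,0,0],[0,0,0],[0,0,0]]}'
for i in 1 2 3; do python3 -m jog '{"xyz":[[-0.03,0,0.01],[-0.06,0,0.015],[-0.06,0,0.015]],"turn":[[0,0,0],[0,0,0],[0,0,0]]}'; done
python3 where.py;  python3 - <<'E'
from rig import imaging; import cv2
cv2.imwrite("pics/s2.png",cv2.resize(imaging.grab_frame("side")[160:280,240:440,::-1],None,fx=4,fy=4,interpolation=cv2.INTER_CUBIC))
E
```

```text
t: 4.65
ee_pos: [0.5228, -0.1364, 0.2227]
ee_rot: [-0.059, 0.99, 0.013, 0.123]
force: [1.5, -0.8, 0.3]
opening: 0.0003
t: 4.9
ee_pos: [0.5263, -0.1358, 0.2225]
ee_rot: [-0.06, 0.991, 0.014, 0.122]
force: [-8.9, -4.1, 4.1]
opening: -0.0002
t: 5.15
ee_pos: [0.5279, -0.1357, 0.2225]
ee_rot: [-0.061, 0.991, 0.015, 0.118]
force: [-17.3, -9.8, 11.6]
opening: -0.0
t: 5.4
ee_pos: [0.5292, -0.1356, 0.2226]
ee_rot: [-0.062, 0.991, 0.016, 0.114]
force: [-18.8, -9.7, 11.3]
opening: -0.0002
t 5.4 TCP inc [-0.1587 -0.0533  0.2226] tip inc [-0.1193 -0.0502  0.0542] F [-19.8454  -7.3505  11.2673] open -0.00019112949991737364
tool axes in inc (cols)
 [[-0.9737 -0.0079  0.2275]
 [-0.0039  0.9998  0.018 ]
 [-0.2276  0.0167 -0.9736]] q [-0.489   0.69    1.8314  0.3302  0.4627 -2.4691]
```

View pics/s2.png

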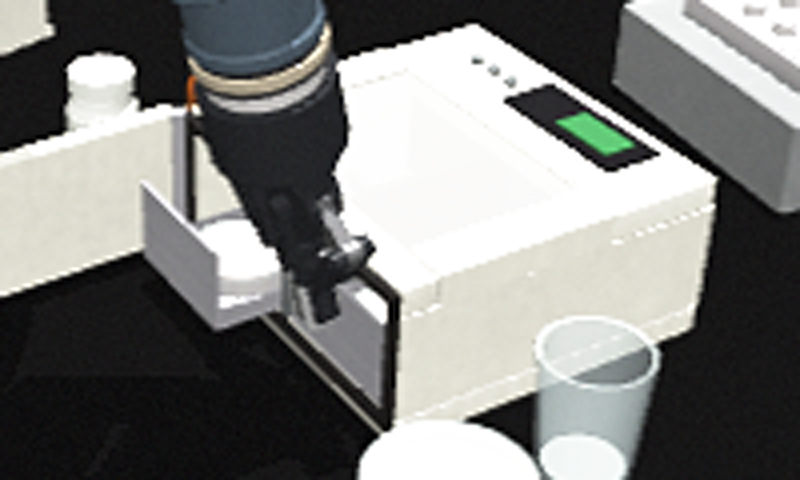

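```bash
python3 -m jog '{"xyz":[[0.3,0,-0.05],[0.6,0,-0.12],[0.8,0,-0.18],[0.8,0,-0.18]],"turn":[[0,0,0],[0,0,0],[0,0,0],[0,0,0]]}'
python3 where.py; python3 goto.py -.183 -.0 .055 15|tail -1; python3 goto.py -.183 .05 .055 15|tail -1;  python3 - <<'E'
from rig import imaging; import cv2
cv2.imwrite("pics/s3.png",cv2.resize(imaging.grab_frame("side")[160:280,240:440,::-1],None,fx=4,fy=4,interpolation=cv2.INTER_CUBIC))
E
```

```text
t: 5.78
ee_pos: [0.4615, -0.1436, 0.2219]
ee_rot: [-0.061, 0.992, 0.017, 0.112]
force: [-0.1, 0.9, -0.3]
opening: -0.0002
t 5.78 TCP inc [-0.2268 -0.0532  0.2219] tip inc [-0.1879 -0.0497  0.0534] F [ 0.0484  0.9336 -0.2874] open -0.0002261289141036529
tool axes in inc (cols)
 [[-0.9744 -0.0053  0.225 ]
 [-0.0008  0.9998  0.0201]
 [-0.225   0.0194 -0.9742]] q [-0.5754  0.6549  1.9873  0.4546  0.3714 -2.6823]
-> xyz [0.0106 0.6645 0.0088] turn [ 0.0128 -0.0222  0.0003]
-> xyz [0.0101 1.2894 0.0213] turn [ 0.0128 -0.0222  0.0003]
```

View pics/s3.png

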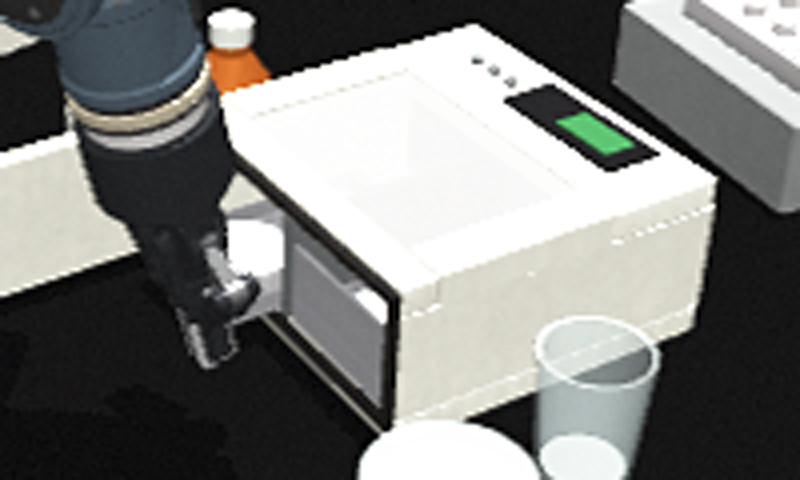

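Run:
```python
from cal import *
A=R.from_euler("z",.1188); c=[.6804,-.0639,0]
I=lambda p: A.apply(p)+c
for s in (-.001,.005,.01,.015):
    q=proj("side",I([[-.11-s,-.0535-.003+y,z] for y,z in((.046,.075),(-.046,.075),(-.046,.02),(.046,.02))]))
    print(s,((q-[240,160])*4).round().tolist())
print("frame",((proj("side",I([[-.11,-.115,.11],[-.11,-.115,0],[-.11,-.103,.09],[-.11,-.103,.02],[-.11,.115,.11]]))-[240,160])*4).round().tolist())
```

```text
-0.001 [[295.0, 244.0], [385.0, 327.0], [380.0, 406.0], [294.0, 321.0]]
0.005 [[287.0, 247.0], [375.0, 330.0], [371.0, 409.0], [285.0, 324.0]]
0.01 [[279.0, 250.0], [368.0, 333.0], [364.0, 412.0], [278.0, 326.0]]
0.015 [[272.0, 252.0], [360.0, 336.0], [356.0, 415.0], [271.0, 329.0]]
frame [[399.0, 286.0], [390.0, 447.0], [385.0, 305.0], [379.0, 407.0], [189.0, 101.0]]
```

The right carrier's corners, at crop (388,322), (382,402) and (300,245), match the predictions for flush. Now the left one.

```bash
python3 -m jog '{"xyz":[[0.05,0.2,0],[0.05,0.45,0],[0.05,0.66,0],[0.05,0.66,0]],"turn":[[0.01,-0.02,0],[0.01,-0.02,0],[0.01,-0.02,0],[0.01,-0.02,0]]}'
python3 -m jog '{"xyz":[[0,0.2,0],[0,0.4,0],[0,0.6,0.01],[0,0.6,0.01]],"turn":[[0,0,0],[0,0,0],[0,0,0],[0,0,0]]}'
python3 where.py; python3 goto.py -.16 .05 .055 15|tail -1; python3 goto.py -.128 .05 .055 15|tail -1
```

```text
t: 6.17
ee_pos: [0.4532, -0.0899, 0.2221]
ee_rot: [-0.061, 0.99, 0.01, 0.129]
force: [-0.1, -0.2, 0.5]
opening: 0.0004
t: 6.5
ee_pos: [0.4481, -0.0405, 0.2215]
ee_rot: [-0.062, 0.99, 0.01, 0.13]
force: [-0.1, -0.2, 0.0]
opening: 0.0001
t 6.5 TCP inc [-0.2279  0.0507  0.2215] tip inc [-0.1834  0.0517  0.0543] F [-0.1608 -0.1586  0.0447] open 9.651863545693134e-05
tool axes in inc (cols)
 [[-0.9662 -0.0078  0.2576]
 [-0.0066  1.      0.0058]
 [-0.2576  0.0039 -0.9662]] q [-0.3757  0.6416  2.0884  0.6123  0.2234 -2.6585]
-> xyz [-0.2817 -0.0114  0.0672] turn [ 0.0037 -0.0008  0.0042]
-> xyz [-0.6682 -0.0145  0.1702] turn [ 0.0037 -0.0008  0.0042]
```

```bash
python3 -m jog '{"xyz":[[-0.06,0,0.01],[-0.12,0,0.03],[-0.18,0,0.05],[-0.24,0,0.06],[-0.3,0,0.08],[-0.36,0,0.1],[-0.42,0,0.11],[-0.48,0,0.13],[-0.54,0,0.14],[-0.6,-0.01,0.16],[-0.66,-0.01,0.17],[-0.68,-0.01,0.17],[-0.68,-0.01,0.17]],"turn":[[0,0,0],[0,0,0],[0,0,0],[0,0,0],[0,0,0],[0,0,0],[0,0,0],[0,0,0],[0,0,0],[0,0,0],[0,0,0],[0,0,0],[0,0,0]]}'
for i in 1 2 3 ; do python3 -m jog '{"xyz":[[-0.03,0,0.01],[-0.06,0,0.015],[-0.06,0,0.015]],"turn":[[0,0,0],[0,0,0],[0,0,0]]}'|grep force; done
python3 where.py
```

```text
t: 7.58
ee_pos: [0.5047, -0.0344, 0.2225]
ee_rot: [-0.063, 0.989, 0.01, 0.13]
force: [-0.1, -0.0, -0.1]
opening: -0.0002
force: [0.0, -0.2, -1.4]
force: [-11.5, -3.3, 7.3]
force: [-14.7, -7.8, 10.2]
t 8.33 TCP inc [-0.1622  0.0513  0.2225] tip inc [-0.1198  0.0532  0.0548] F [-15.4799  -6.0308  10.184 ] open -0.00014583819369579437
tool axes in inc (cols)
 [[-0.9695 -0.0109  0.2448]
 [-0.0085  0.9999  0.011 ]
 [-0.2449  0.0086 -0.9695]] q [-0.3075  0.6685  1.9229  0.3338  0.3464 -2.3098]
```

```bash
python3 -m jog '{"xyz":[[0.3,0,-0.05],[0.6,0,-0.15],[0.75,0,-0.2],[0.75,0,-0.2]],"turn":[[0,0,0],[0,0,0],[0,0,0],[0,0,0]]}' | grep force
python3 -m jog '{"xyz":[[-0.1,0,-0.4],[-0.2,0,-0.9],[-0.25,0,-1],[-0.25,0,-1]],"turn":[[0,0,0],[0,0,0],[0,0,0],[0,0,0]]}'
python3 -m jog '{"xyz":[[-0.1,0,-0.4],[-0.2,0,-0.8],[-0.2,0,-0.8]],"turn":[[0,0.05,0],[0,0.1,0],[0,0.16,0]]}'
python3 goto.py -.24 .12 .19 0
python3 - <<'E'
from rig import imaging; import cv2
cv2.imwrite("pics/s4.png",cv2.resize(imaging.grab_frame("side")[140:280,180:380,::-1],None,fx=4,fy=4,interpolation=cv2.INTER_CUBIC))
E
```

```text
force: [-0.6, -0.1, -0.4]
t: 9.0
ee_pos: [0.4521, -0.0415, 0.309]
ee_rot: [-0.063, 0.99, 0.01, 0.126]
force: [0.1, -1.0, -0.7]
opening: 0.0002
t: 9.25
ee_pos: [0.4539, -0.0426, 0.3795]
ee_rot: [-0.064, 0.998, -0.001, 0.004]
force: [0.2, 0.1, -0.4]
opening: 0.0001
t 9.25 TCP inc [-0.2224  0.048   0.3795] tip inc [-0.2209  0.0478  0.2065] F [ 0.2315  0.0319 -0.3849] open 0.0001490710365811698
tool axes in inc (cols)
 [[-0.9999 -0.0084  0.0085]
 [-0.0084  1.     -0.0015]
 [-0.0085 -0.0015 -1.    ]] q [-0.3401  0.3393  1.8735  0.0031  0.9205 -2.04  ]
-> xyz [0.2146 0.9017 0.2026] turn [-0.001   0.0054  0.0053]
```

View pics/s4.png

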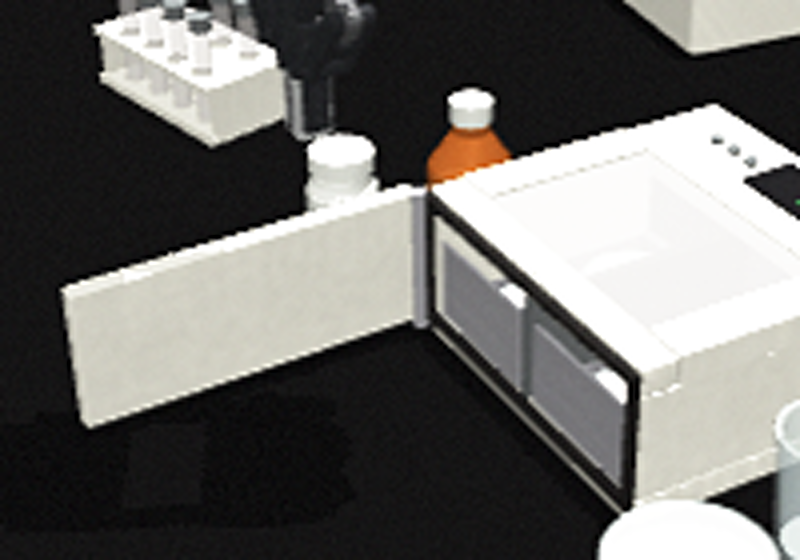

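Both carriers are flush (fronts at crop (480,300) and (580,395)) and the door still stands open. Next I go over the door to its outer side and down.

```bash
python3 -m jog '{"xyz":[[0.1,0.45,0],[0.21,0.9,0],[0.21,0.95,0],[0.21,0.95,0]],"turn":[[0,0,0],[0,0,0],[0,0,0],[0,0,0]]}' >/dev/null
python3 -m jog '{"xyz":[[0,0.45,0],[0,0.9,0],[0,0.95,0],[0,0.95,0]],"turn":[[0,0,0],[0,0,0],[0,0,0],[0,0,0]]}' >/dev/null
python3 -m jog '{"xyz":[[0,0,0.45],[0,0,0.9],[0,0,0.95],[0,0,0.95]],"turn":[[0,0,0],[0,0,0],[0,0,0],[0,0,0]]}'
python3 goto.py -.24 .2 .06 0
```

```text
t: 10.3
ee_pos: [0.4171, 0.1078, 0.2974]
ee_rot: [-0.067, 0.998, 0.001, -0.003]
force: [0.1, 0.2, -0.2]
opening: 0.0003
t 10.3 TCP inc [-0.2411  0.2017  0.2974] tip inc [-0.242   0.2021  0.1244] F [ 0.1491  0.1546 -0.2425] open 0.0002924168963030494
tool axes in inc (cols)
 [[-0.9999 -0.0143 -0.0053]
 [-0.0143  0.9999  0.0026]
 [ 0.0053  0.0026 -1.    ]] q [-0.0084  0.4669  2.009   0.003   0.6712 -1.7146]
-> xyz [-0.0181 -0.023   0.8051] turn [ 0.0017 -0.0034  0.0091]
```

```bash
python3 -m jog '{"xyz":[[0,0,0.4],[0,0,0.8],[0,0,0.8],[0,0,0.8]],"turn":[[0,0,0],[0,0,0],[0,0,0],[0,0,0]]}' |grep force
python3 -m jog '{"xyz":[[0,-0.15,0],[0,-0.3,0],[0,-0.45,0],[0,-0.6,0],[0.02,-0.7,0],[0.04,-0.8,0],[0.06,-0.9,0],[0.06,-0.98,0],[0.06,-0.98,0]],"turn":[[0,0,0],[0,0,0],[0,0,0],[0,0,0],[0,0,0],[0,0,0],[0,0,0],[0,0,0],[0,0,0]]}'
python3 goto.py -.249 .094 .06 0;python3 goto.py -.231 .044 .06 0|tail -1
```

```text
force: [-0.3, 0.5, 1.2]
t: 11.38
ee_pos: [0.4248, 0.0275, 0.2365]
ee_rot: [-0.066, 0.998, -0.0, 0.001]
force: [0.8, 0.6, 10.8]
opening: 0.0
t 11.38 TCP inc [-0.2429  0.121   0.2365] tip inc [-0.2425  0.1209  0.0635] F [ 0.8446  0.4879 10.8019] open 3.56221582158096e-06
tool axes in inc (cols)
 [[-0.9999 -0.0126  0.0024]
 [-0.0126  0.9999 -0.0007]
 [-0.0024 -0.0007 -1.    ]] q [-0.1993  0.5986  2.0638  0.0002  0.4767 -1.9016]
-> xyz [ 0.0802 -0.3366  0.0433] turn [-0.0004  0.0015  0.008 ]
-> xyz [-0.1369 -0.9644  0.0442] turn [-0.0004  0.0015  0.008 ]
```

Run:
```python
from rig import imaging; import cv2, numpy as np
a=imaging.grab_frame("side")[130:280,180:350,::-1]; b=imaging.grab_frame("scene")[110:260,200:340,::-1]
f=lambda x,k:cv2.resize(x,None,fx=k,fy=k,interpolation=cv2.INTER_CUBIC)
a=f(a,2.5);b=f(b,2.5); cv2.imwrite("pics/s5.png",np.hstack([a,b])); print(a.shape,b.shape)
```

```text
(375, 425, 3) (375, 350, 3)
```

View pics/s5.png

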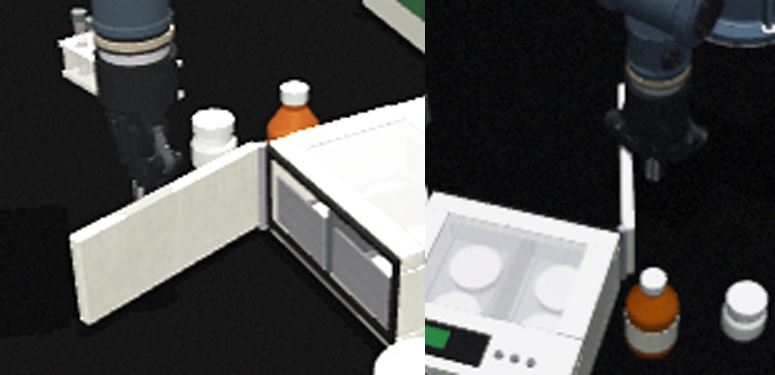

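The door has begun to swing (now about 1.35 rad). The gripper's knuckle is riding on the door's top edge (door at crop (170,200), fingers at (140,190)), so I raise it by 16 mm before continuing.

```bash
python3 -m jog '{"xyz":[[0,0,-0.1],[0,0,-0.2],[0,0,-0.2]],"turn":[[0,0,0],[0,0,0],[0,0,0]]}' |grep force
python3 -m jog '{"xyz":[[0.02,-0.1,0],[0.05,-0.2,0],[0.07,-0.3,0],[0.06,-0.4,0],[0.03,-0.5,0],[0,-0.6,0],[-0.03,-0.7,0],[-0.06,-0.8,0],[-0.1,-0.9,0],[-0.13,-0.96,0],[-0.13,-0.96,0]],"turn":[[0,0,0],[0,0,0],[0,0,0],[0,0,0],[0,0,0],[0,0,0],[0,0,0],[0,0,0],[0,0,0],[0,0,0],[0,0,0]]}'
python3 goto.py -.194 .006 .08 0;python3 goto.py -.171 -.007 .08 0|tail -1;python3 goto.py -.15 -.015 .08 0|tail -1
```

```text
force: [0.5, 0.1, 0.1]
t: 12.65
ee_pos: [0.4468, -0.0482, 0.2553]
ee_rot: [-0.065, 0.998, -0.001, 0.005]
force: [1.1, 0.4, -1.0]
opening: 0.0001
t 12.65 TCP inc [-0.2301  0.0432  0.2553] tip inc [-0.2285  0.0427  0.0823] F [ 1.1001  0.2263 -1.0132] open 0.0001230190856951768
tool axes in inc (cols)
 [[-0.9999 -0.0121  0.0093]
 [-0.0121  0.9999 -0.0034]
 [-0.0092 -0.0036 -1.    ]] q [-0.3574  0.5695  1.9973  0.0022  0.565  -2.061 ]
-> xyz [-0.445  -0.4709  0.0347] turn [-0.0022  0.0059  0.0077]
-> xyz [-0.7305 -0.6369  0.038 ] turn [-0.0022  0.0059  0.0077]
-> xyz [-0.9917 -0.74    0.0407] turn [-0.0022  0.0059  0.0077]
```

```bash
python3 -m jog '{"xyz":[[-0.07,-0.1,0],[-0.14,-0.18,0],[-0.21,-0.26,0],[-0.28,-0.33,0],[-0.36,-0.4,0],[-0.44,-0.47,0],[-0.51,-0.51,0],[-0.58,-0.55,0],[-0.65,-0.59,0],[-0.72,-0.63,0],[-0.78,-0.66,0],[-0.84,-0.68,0],[-0.88,-0.7,0],[-0.88,-0.7,0]],"turn":[[0,0,0],[0,0,0],[0,0,0],[0,0,0],[0,0,0],[0,0,0],[0,0,0],[0,0,0],[0,0,0],[0,0,0],[0,0,0],[0,0,0],[0,0,0],[0,0,0]]}'
python3 where.py|head -1
for i in 1 2; do python3 -m jog '{"xyz":[[-0.04,0,0],[-0.08,0,0],[-0.08,0,0]],"turn":[[0,0,0],[0,0,0],[0,0,0]]}'|grep -E "force|pos"; done
```

```text
t: 13.82
ee_pos: [0.5249, -0.0949, 0.2563]
ee_rot: [-0.065, 0.998, -0.002, 0.006]
force: [0.4, 1.3, 0.8]
opening: 0.0
t 13.82 TCP inc [-0.1581 -0.0123  0.2563] tip inc [-0.1562 -0.0131  0.0833] F [0.5074 1.2974 0.844 ] open 4.8805380207301364e-05
ee_pos: [0.5319, -0.0941, 0.2565]
force: [0.2, 0.3, 0.0]
ee_pos: [0.5376, -0.0932, 0.2565]
force: [-3.6, -2.3, 1.6]
```

Contact force appears, so a little more push to be sure it is shut. Then back off and look.

```bash
for i in 1 2; do python3 -m jog '{"xyz":[[-0.04,0,0],[-0.07,0,0],[-0.07,0,0]],"turn":[[0,0,0],[0,0,0],[0,0,0]]}'|grep -E "force|pos"; done
python3 -m jog '{"xyz":[[0.1,0,0],[0.3,0,0],[0.5,0,0],[0.5,0,0]],"turn":[[0,0,0],[0,0,0],[0,0,0],[0,0,0]]}' |grep force
python3 -m jog '{"xyz":[[0.1,0,-0.3],[0.2,0,-0.7],[0.2,0,-1],[0.2,0,-1]],"turn":[[0,0,0],[0,0,0],[0,0,0],[0,0,0]]}' |grep -E "force|t:|pos"
python3 - <<'E'
from rig import imaging; import cv2, numpy as np
from cal import *
s=imaging.grab_frame("side")[:,:,::-1]; d=imaging.grab_frame("scene")[:,:,::-1]
f=lambda x,k:cv2.resize(x,None,fx=k,fy=k,interpolation=cv2.INTER_CUBIC)
a=f(s[150:300,220:380],2.5);b=f(d[140:290,165:315],2.5); cv2.imwrite("pics/s6.png",np.hstack([a,b]))
A=R.from_euler("z",.1188)
for ang in (0,.05,.1):
    P=[]
    for o in (0,.014):
        dd=np.array([-np.sin(ang),-np.cos(ang)]);n=np.array([-np.cos(ang),np.sin(ang)]);q=np.array([-.118,.115])+.23*dd+o*n
        P.append(A.apply([q[0],q[1],.108])+[.6804,-.0639,0])
    print(ang,"side",((proj("side",P)-[220,150])*2.5).round(1).tolist(),"scene",((proj("scene",P)-[165,140])*2.5+[400,0]).round(1).tolist())
E
```

```text
ee_pos: [0.5398, -0.0929, 0.2564]
force: [-13.3, -6.5, 8.3]
ee_pos: [0.5418, -0.0927, 0.2563]
force: [-14.9, -8.1, 10.5]
force: [-0.4, -0.2, -0.5]
t: 15.48
ee_pos: [0.4876, -0.1003, 0.3415]
ee_rot: [-0.068, 0.998, -0.003, -0.005]
force: [1.0, 0.4, -0.1]
0 side [[291.6, 208.6], [277.7, 213.5]] scene [[496.9, 109.4], [501.3, 100.6]]
0.05 side [[280.0, 212.5], [265.4, 216.9]] scene [[500.8, 102.2], [505.7, 93.6]]
0.1 side [[267.9, 215.9], [252.8, 220.0]] scene [[505.0, 95.2], [510.4, 86.8]]
```

View pics/s6.png

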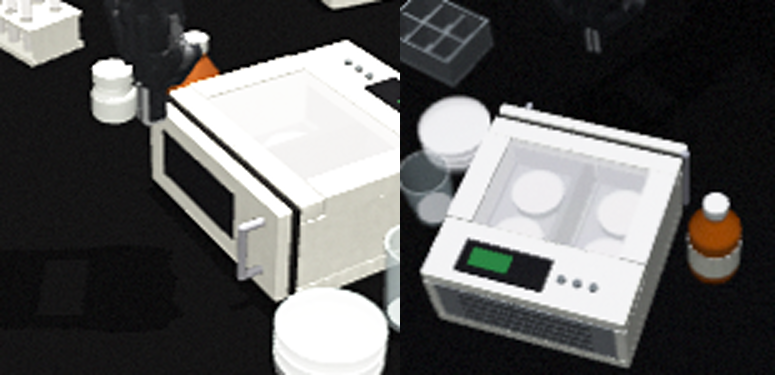

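The door's outer free corner is at crop (279,213) in the side view and (502,103) in the scene view. Those match the predictions for angle 0, not for 0.05. The arm is clear, so I hand in.

```bash
python3 -c "
from rig import ticket; print(ticket.finish_job())"
```

```text
the job is handed in; nothing more can be done
None
```

The job is handed in: I pushed both carriers home with the closed fingertips, then swung the door shut. The arm then backed clear at t ≈ 15.5 s.

- **Carriers:** each push ended against a firm stop at 17–21 N. In the picture taken before the door moved, both fronts looked flush. I also checked the right carrier's corners against the predicted flush position, and they agreed within about 1–2 px. The left one was judged by eye and by stopping at the same depth.
- **Door:** it met a firm stop at about 15 N. Its free corner matched angle 0 within about 1 px in both views; 0.05 rad would have moved it by more than 8 px. I pushed it at about 0.7 rad/s, well under the 2 rad/s limit, though I did not measure its speed directly.
- **Bystanders:** those in the last picture looked undisturbed. I did not measure them again.

**Disagreements:**
- My triangulated heights read 3–6 mm below the stated ones for the roof, bottle and dish stack.
- Early in the door swing, the gripper's knuckle rode on the top edge of the door with about 11 N. I raised the tool 16 mm and the force went away.

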